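# Snap the retaining clip onto the stage spindle

### The job

Take the open spring clip out of the white tray, bring it to the open front of the slotted stage, and slide it flat along the plate under the spindle's head, pushing it sideways onto the groove until it snaps fully home, then let go. Feel for the spindle, which may stand anywhere along its slot, and push gently: the spindle is sprung and must not be driven back near its stop. Leave the things lying around where they are.

Things in the scene. Friction and masses are not known exactly. Their poses are not given: they have to be found in the camera images.
- clip: Plain steel open spring clip, 46 x 36 mm, 6 mm thick, 70 g, flat in the tray with a ribbed grip tab standing up. Origin: underside, centre of the seat (on the spindle's axis when home). +x points out of the open mouth, the way it is pushed. Back block x -35 to -8 mm, y +-18; its face at x = -8 is the seat that meets the neck. Its pose says nothing of where the spindle is.
- clip_tab (a point): On the clip: centre of the grip tab, 40 mm above the clip's underside, 25 mm behind the clip's origin. The tab is 18 mm long in the clip's x, 12 mm thick in its y, and stands from 6 to 52 mm above the underside; pinch it across y.
- clip_mouth (a point): On the clip: mid-mouth, 7 mm ahead of the origin, between the round lobes (radius 3.5 mm, centres at y = +-7.8) of two hinged spring jaws that reach x = +10.5. Lobes touch the neck 15 mm short of home; the push then climbs to some 5 to 11 N (friction varies) in about 5 mm, falls off by about 8 mm, the jaws draw the clip on, and the push rises again at the seat.
- jaw_left (a joint): Opening of the clip's +y jaw (rad): 0 free, about 0.05 when home on the neck, up to 0.2 when the lobe passes the widest part of the neck.
- jaw_right (a joint): The same for the clip's -y jaw.
- tray: White open plastic tray, 150 x 120 mm, walls 16 mm high and 4 mm thick, which does not move; origin under its centre. The clip lies on its floor.
- stage: Grey stage block fixed to the bench, dark steel plate on top, 160 (x) x 112 (y) mm, plate top 50 mm above the origin (under its centre, on the bench). Guard rails 12 mm high on the plate at y = +-36 to 46 mm (x = -25 to +80) and at the back (x = 70 to 80). The front, towards -x, is open: the clip goes in along the stage's +x.
- slot_mid (a point): On the stage: middle of the slot, on the plate top. A steel spindle stands upright on the slot's line (stage y = 0), clamped anywhere from x = -34 to +34 mm of this point; where is not measured. Neck (the groove) 16 mm in diameter, 10 mm high from the plate; above it a round head 26 mm in diameter, top 17 mm (small cap 20 mm) above the plate. The clip slides on or just above the plate, under the head.
- spindle (a joint): How far the spindle is pushed back (along the stage's +x) against its spring, m: 0 at rest, stop at 0.00375. It starts to give at 1 N and yields 1 mm for every 4 N more; 0.00325 (about 14 N) is too far.
- mask_case: Bystander: flat black mask case with an amber glass window, 130 x 130 x 15 mm.
- objective: Bystander: brass microscope objective standing upright, 32 mm in diameter, 50 mm high.
- wafer_jar: Bystander: low grey jar with a black cap, 70 mm in diameter, 50 mm high.
- hex_driver: Bystander: driver with a black handle, lying flat.
Things that resemble listed ones, but are neither listed nor needed, are in the scene too. Of the things that look like the stage, the smallest one is meant.

How it is judged:
By the outcome, as a careful person would: the job done as asked, in the order asked, and still so for the second after the job is handed in, with the robot touching nothing.
It also fails if it takes over 59 s, if anything falls off the work surface, if the arm or the gripper's body presses on something with over 40 N, if the wrist force passes 120 N, or if a joint passes its speed limit or range.

### The arm

A 7-joint arm with a two-finger parallel gripper is mounted at the origin on the work surface. World frame = base frame: x ahead of the robot, y to its left, z up, the work surface at z = 0. Lengths are in m, angles in degrees, forces in N, time in s.
With the tool pointing down it reaches from about 0.425 to 0.875 m from the base axis. Payload 4.7 kg.
Tool frame: the origin (TCP) lies at the very end of the fingers, on their centre line; the grasp point (between the pads) lies 19 mm behind it; z points along the fingers, y is the direction in which the jaws open and shut (so a half turn about z gives the same grasp; the last joint's range is limited). The gripper opens to 87 mm and grips with 3 to 60 N. Pads are 19 mm wide; open, the fingers measure 117 mm over their backs; the gripper's body (75 mm by 190 mm) begins 51 mm behind the grasp point.
Start: joints at [-65.14, 18.392, -4.016, 83.108, 1.295, 78.541, -3.26], TCP at [0.265, 0.594, 0.223] pointing down, gripper open.
Joint ranges: [-163.93, 163.93], [-17.29, 119.83], [-79.2, 71.16], [3.27, 140.29], [-89.18, 269.18], [5.43, 117.66], [-154.24, 154.24]. Speed limits (degrees/s): [147.25, 147.25, 180, 180, 180, 180, 180].

### API

Orientations are given as [roll, pitch, yaw] about the fixed x, y, z axes, in that order (R = Rz(yaw) Ry(pitch) Rx(roll)).
In Python, from cell import monitor, imaging, ticket, spot_in, pinpoint gives the robot as it stands.
- The arm moves only by the tool servo_tool, never from a script. Its argument "targets" is a list of rows, each a list of 5 numbers: the opening in per cent of the stroke, from 0 (shut) to 100 (fully open), then the shift along the tool's x, y, z in m, then the turn about the tool's z in rad. In form: [[grip, dx, dy, dz, turn], ...]. A call has 1 to 5 rows; each row is the pose to reach, as a shift and turn from the pose commanded when the call began, along the tool's axes at that moment; what a row does not reach only later rows make up. A row lasts 1/8 s, in which the tool goes at most 62.5 mm and 10.7 degrees, less where a joint would pass 70% of its speed; a pose out of reach is approached as far as the arm can. A call with a gripper value outside its range is refused whole. The fingers move at their own pace and stop on an object; "grip_force" is the grip in N (left out, the last holds). Time passes only in rows, so rows that repeat a pose let the fingers close. It gives the time, the measured TCP pose, the force and the opening at its end, in the units of the state.
- monitor.get_obs(): the state, without advancing time (a new reading comes with each control period).
- imaging.read_camera(name): name is "side" or "top" or "wrist"; returns a dict with "frame" (420x560x3 uint8, blue, green, red), "depth" (420x560 float32, m along the optical axis (not along the pixel's ray), 0 where there is no reading), "K" (3x3 intrinsics, pixels), "world_from_camera" (4x4, takes a point from camera to world coordinates). Camera axes: x right, y down, z forward; pixel columns grow to the right and rows downward; lengths in m; the calibration is good to about 2 mm. The wrist camera is an equidistant fisheye: a pixel r from the principal point sees the ray r / f radians off the axis. A picture is of the moment at which its call begins.
- ticket.sign_off(): hands the job in, once; it reports no verdict.
Trained networks look in the newest picture that a camera, given by its name, has taken for a name from the list of things; names that differ only in an ending like _2 or _b are one class to them, and where a whole thing is asked for, a point or a joint stands for the part that bears it (a point fixed in the world has none). Each returns a list of dicts, best first, with "confidence" (0 to 1); they miss things now and then, are a little off and sometimes report something else, mostly with a low value. They report only what shows in the picture. A call takes as long as a camera call. They do not tell look-alikes from the thing itself.
- spot_in(camera, label): "at" ([column, row] in pixels, amid what is visible of it).
- pinpoint(camera, label): "at" ([column, row] in pixels: a listed point, or the origin of a listed thing).
The state is a dict: "time_s": time; "qpos": joint angles; "joint_velocities": joint speeds; "effort": joint torques, N m; "tool_pos": TCP position; "tool_rot": TCP orientation; "force": force on the tool from outside, world axes, zero at the start; "wrist_torque": the same for the moment, N m; "grip_width": finger opening in m.
Only numpy, scipy, OpenCV 4.12 (cv2) and the standard library are available. Lean on these libraries where they do the work, as an engineer would, in place of code of your own. Each camera call takes 0.05 s, during which the arm holds its last target.

## Working session

There is one attempt and no reset: what is moved stays moved. The work goes in short steps, Python scripts to look and compute and a tool call to move; the robot and the scene stay as the last step left them, time stands still between calls to the robot, and variables do not carry over. Pictures are saved under pics/ and viewed, and the job is handed in when it is done.

Besides the shell and the picture viewer there is one more tool, called after "Request:" by a JSON object that holds its "name" and its "arguments". servo_tool: Moves the arm, as the interface text tells. Its arguments: {"type":"object","properties":{"targets":{"type":"array","items":{"type":"array","items":{"type":"number"}}},"grip_force":{"type":"number"}},"required":["targets"]}

```bash
mkdir -p pics; ls; cat > h.py <<'E'
import numpy as np, cv2
from cell import monitor, imaging, ticket, spot_in, pinpoint
def ray(c,px):
    K=c['K'];return np.array([(px[0]-K[0,2])/K[0,0],(px[1]-K[1,2])/K[1,1],1.])
def world_d(c,px,r=2):
    u,v=int(round(px[0])),int(round(px[1]))
    d=c['depth'][max(0,v-r):v+r+1,max(0,u-r):u+r+1];d=d[d>0]
    if len(d)==0:return None
    p=ray(c,px)*np.median(d);T=c['world_from_camera'];return T[:3,:3]@p+T[:3,3]
def world_z(c,px,z):
    T=c['world_from_camera'];r=T[:3,:3]@ray(c,px);o=T[:3,3];return o+r*(z-o[2])/r[2]
def proj(c,P):
    T=c['world_from_camera'];p=T[:3,:3].T@(np.asarray(P)-T[:3,3]);q=c['K']@p;return q[:2]/q[2]
E
cat > a.py <<'E'
from h import *
print(monitor.get_obs())
for n in ['top','side','wrist']:
    c=imaging.read_camera(n);cv2.imwrite(f'pics/{n}0.png',c['frame']);np.savez(f'{n}0.npz',**{k:c[k] for k in c})
    print(n,c['K'].tolist(),np.round(c['world_from_camera'],3).tolist())
    for l in ['clip','clip_tab','clip_mouth','tray','stage','slot_mid','spindle']:
        for f in (spot_in,pinpoint):
            try:
                for r in f(n,l)[:4]:
                    w=world_d(c,r['at']) if n!='wrist' else None
                    print(n,l,f.__name__,np.round(r['at'],1),round(r['confidence'],2),None if w is None else np.round(w,3))
            except Exception as e: print(n,l,f.__name__,e)
E
python3 a.py
```

```text
pics
{'time_s': 0.0, 'qpos': array([-65.13920361,  18.43971399,  -4.01591869,  83.17441404,
         1.29450786,  78.53881295,  -3.25846235]), 'joint_velocities': array([ 0.02647536,  0.00743649, -0.06774015, -0.00615268, -0.01559056,
        0.06585771,  0.01769875]), 'effort': array([-5.81726249e-05, -4.91290033e+01, -4.03976664e-01, -3.12530673e+01,
       -6.38409681e-02,  4.35607194e-02,  1.75577734e-04]), 'tool_pos': array([0.264747  , 0.59305082, 0.2214584 ]), 'tool_rot': array([-1.79892273e+02,  5.00953037e-03,  1.55950754e+02]), 'force': array([ 0.05147361, -0.23652593, -0.16856013]), 'wrist_torque': array([ 0.02672542, -0.02154877,  0.04796532]), 'grip_width': 0.08706656724049405}
top [[452.55370246241233, 0.0, 276.01974326243715], [0.0, 452.55370246241233, 212.1017564936081], [0.0, 0.0, 1.0]] [[-0.014, -0.991, 0.131, 0.342], [-1.0, 0.013, -0.006, -0.057], [0.004, -0.131, -0.991, 1.472], [0.0, 0.0, 0.0, 1.0]]
top clip call [208.2 211.8] 0.6 [0.54  0.156 0.005]
top clip call [210.9 219.7] 0.56 [0.511 0.144 0.027]
top clip call [210.7 214.4] 0.45 [0.531 0.148 0.005]
top clip_
[... 2874 characters left out ...]
 [0.534 0.144 0.004]
side spindle call [379.  156.8] 0.63 [ 0.269 -0.252  0.094]
side spindle call [326.6 107.3] 0.51 [ 0.408 -0.539  0.095]
side spindle call it knows: clip, clip_mouth, clip_tab, hex_driver, mask_case, objective, slot_mid, stage, tray, wafer_jar
wrist [[325.19226210127806, 0.0, 278.0646837365196], [0.0, 325.19226210127806, 206.134393519873], [0.0, 0.0, 1.0]] [[0.407, 0.879, 0.247, 0.197], [0.913, -0.392, -0.11, 0.623], [-0.0, 0.27, -0.963, 0.385], [0.0, 0.0, 0.0, 1.0]]
wrist stage call [ 14.1 411.4] 0.49 None
wrist slot_mid call [ 11.8 413.6] 0.44 None
wrist spindle call it knows: clip, clip_mouth, clip_tab, hex_driver, mask_case, objective, slot_mid, stage, tray, wafer_jar
```

```bash
python3 - <<'E'
import numpy as np,cv2
t=np.load('top0.npz')['frame'];s=np.load('side0.npz')['frame']
cv2.imwrite('pics/tt.png',cv2.resize(t[120:360,130:490],None,fx=2.2,fy=2.2,interpolation=2))
cv2.imwrite('pics/ss.png',cv2.resize(s[60:340,180:460],None,fx=2.1,fy=2.1,interpolation=2))
E
```

```text
(no output)
```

View pics/tt.png

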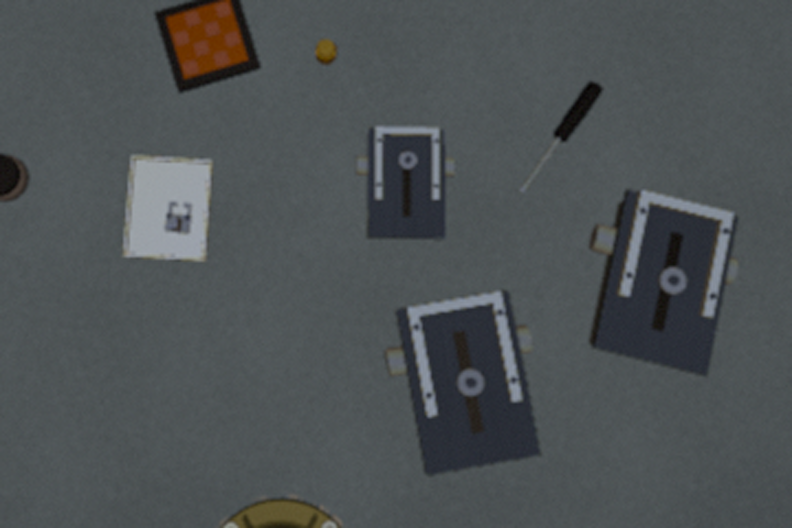

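View pics/ss.png

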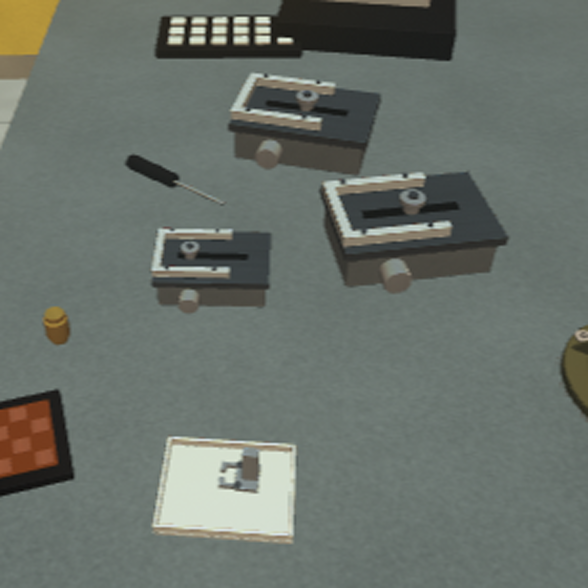

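View pics/top0.png

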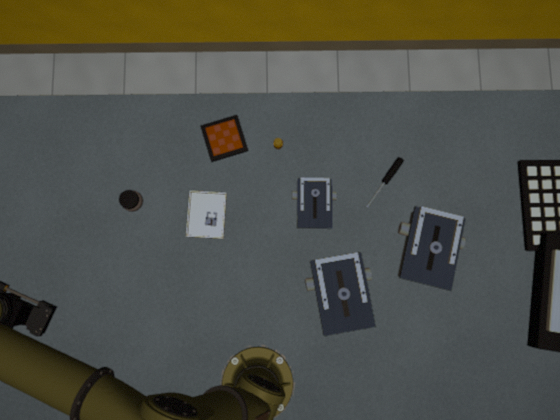

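Candidates. Stage look-alikes in the top image are at (315,202), (344,292) and (434,247). The smallest, with its plate at z≈0.05, is (315,202), so I take that one. There is only one clip, in the tray at (211,218), with its mouth pointing up-image (world +x). First a close crop to check both, then numbers for the hover.

```bash
cat >> h.py <<'E'
def move(tgt,yaw,p=None,y0=None):
    o=monitor.get_obs()
    p=o['tool_pos'] if p is None else np.array(p); y0=o['tool_rot'][2] if y0 is None else y0
    a=np.radians(y0);tx=np.array([np.cos(a),np.sin(a),0]);ty=np.array([np.sin(a),-np.cos(a),0])
    d=np.array(tgt)-p;t=-((yaw-y0+180)%360-180)
    return np.round([d@tx,d@ty,-d[2],np.radians(t)],4)
E
python3 - <<'E'
from h import *
c=dict(np.load('top0.npz'));s=dict(np.load('side0.npz'))
a=cv2.resize(c['frame'][170:240,285:345],None,fx=7,fy=7,interpolation=2)
b=cv2.resize(c['frame'][185:245,180:235],None,fx=7,fy=7,interpolation=2)
H=max(a.shape[0],b.shape[0]);pad=lambda i:np.pad(i,((0,H-i.shape[0]),(0,0),(0,0)))
cv2.imwrite('pics/crop1.png',np.hstack([pad(b),pad(a)]))
# height masks via depth
def cloud(c):
    v,u=np.mgrid[0:420,0:560];K=c['K'];d=c['depth']
    P=np.stack([(u-K[0,2])/K[0,0]*d,(v-K[1,2])/K[1,1]*d,d],-1)
    return P@c['world_from_camera'][:3,:3].T+c['world_from_camera'][:3,3]
for n,c in (('top',c),('side',s)):
    W=cloud(c);ok=c['depth']>0
    m=ok&(W[...,2]>.04)&(W[...,2]<.057)&(abs(W[...,0]-.56)<.12)&(abs(W[...,1]+.19)<.09)
    r=cv2.minAreaRect(W[m][:,:2].astype(np.float32));print(n,'stage',r,np.median(W[m][:,2]))
    m=ok&(W[...,2]>.064)&(abs(W[...,0]-.56)<.12)&(abs(W[...,1]+.19)<.03)
    print('head',m.sum(),W[m].mean(0) if m.sum() else '')
    m=ok&(W[...,2]>.02)&(abs(W[...,0]-.51)<.05)&(abs(W[...,1]-.148)<.03)
    print('tab',m.sum(),W[m].mean(0),W[m].min(0),W[m].max(0))
print(move([.502,.146,.15],180,[.265,.594,.223],155.95))
E
```

```text
top stage ((0.5569645762443542, -0.19196048378944397), (0.11305700242519379, 0.16033057868480682), 88.79671478271484) 0.048878163388558105
head 47 [ 0.59527848 -0.18744493  0.06712001]
tab 33 [0.50305558 0.1458904  0.04944976] [0.49416378 0.13993238 0.02304259] [0.51361912 0.1531573  0.06166977]
side stage ((0.5599645376205444, -0.18788011372089386), (0.11687452346086502, 0.15728075802326202), 89.0097427368164) 0.05066389437974117
head 52 [ 0.59810451 -0.18893139  0.06736375]
tab 104 [0.50641199 0.15148255 0.04403447] [0.4981208  0.14052157 0.02187158] [0.51456794 0.15532524 0.05989496]
[-0.399  -0.3125  0.073  -0.4198]
```

View pics/crop1.png

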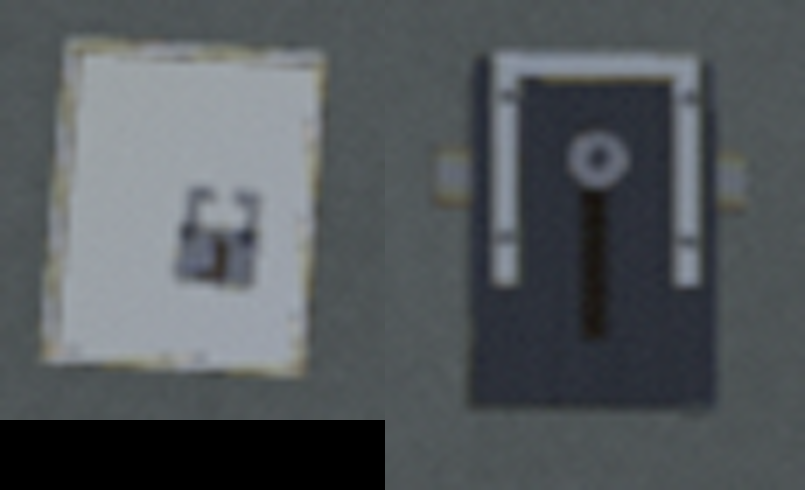

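The crop shows the clip with its tab and two-lobed mouth pointing up. The stage has its rails at the back, an open front (down-image), and the spindle head near the rear of the slot. I'm moving to hover over the clip.

Request:
{"name": "servo_tool", "arguments": {"targets": [[50,-0.05,-0.04,0.0,-0.1],[50,-0.1,-0.08,0.0,-0.2],[50,-0.15,-0.12,0.0,-0.3],[50,-0.2,-0.16,0.02,-0.4],[50,-0.25,-0.195,0.03,-0.42]], "grip_force": 20}}

```text
time_s: 2.72
tool_pos: [0.4101, 0.3188, 0.1938]
tool_rot: [180.0, 0.0, -179.9]
force: [0.8, 0.1, -0.8]
grip_width: 0.0474
```

```bash
python3 -c "
from h import *
print(monitor.get_obs());print(move([.502,.146,.15],180))"
```

```text
{'time_s': 2.725, 'qpos': array([-44.84312799,   3.44359968,   4.22832522, 104.03405568,
        -0.27442085,  72.49246025,  49.56992182]), 'joint_velocities': array([ 29.96916506,  -7.93965186,  23.60518459,  18.49590492,
        -1.15086413, -11.17549034,  61.16258054]), 'effort': array([ -3.25488746, -34.14856553,  -1.50440946, -30.34090161,
        -0.11083871,   0.57432136,  -0.96377246]), 'tool_pos': array([0.41014329, 0.31878316, 0.19379301]), 'tool_rot': array([ 1.79968339e+02,  2.48009524e-02, -1.79890053e+02]), 'force': array([ 0.81997262,  0.06457908, -0.8190497 ]), 'wrist_torque': array([ 0.12185006, -0.10677958,  0.00852698]), 'grip_width': 0.047361950489160365}
[-0.0915 -0.173   0.0438  0.0019]
```

Request:
{"name": "servo_tool", "arguments": {"targets": [[50,-0.03,-0.056,0.014,0],[50,-0.06,-0.112,0.028,0],[50,-0.09,-0.168,0.042,0],[50,-0.092,-0.173,0.044,0],[50,-0.092,-0.173,0.044,0]]}}

```text
time_s: 3.35
tool_pos: [0.5017, 0.1472, 0.1499]
tool_rot: [180.0, -0.0, 179.9]
force: [0.5, 0.5, 0.1]
grip_width: 0.0436
```

```bash
cat >> h.py <<'E'
def fray(c,px):
    K=c['K'];d=np.array([px[0]-K[0,2],px[1]-K[1,2]]);r=np.hypot(*d);th=r/K[0,0]
    e=d/r if r>0 else d
    return np.array([*(np.sin(th)*e),np.cos(th)])
def fz(c,px,z):
    T=c['world_from_camera'];r=T[:3,:3]@fray(c,px);o=T[:3,3];return o+r*(z-o[2])/r[2]
def fproj(c,P):
    T=c['world_from_camera'];p=T[:3,:3].T@(np.asarray(P,float)-T[:3,3]);th=np.arctan2(np.hypot(p[0],p[1]),p[2])
    e=p[:2]/np.hypot(p[0],p[1]);return e*th*c['K'][0,0]+c['K'][:2,2]
def ortho(c,z,x0,x1,y0,y1,s=4000,name=None):
    # rectified view of plane z: rows from x1(top) to x0, cols from y1(left) to y0; s px per m
    X=np.arange(x1,x0,-1/s);Y=np.arange(y1,y0,-1/s);YY,XX=np.meshgrid(Y,X)
    T=c['world_from_camera'];P=np.stack([XX,YY,np.full_like(XX,z)],-1)-T[:3,3]
    p=P@T[:3,:3];h=np.hypot(p[...,0],p[...,1]);th=np.arctan2(h,p[...,2])*c['K'][0,0]/h
    im=cv2.remap(c['frame'],(p[...,0]*th+c['K'][0,2]).astype(np.float32),(p[...,1]*th+c['K'][1,2]).astype(np.float32),cv2.INTER_CUBIC)
    if name:cv2.imwrite(name,im)
    return im
E
python3 - <<'E'
from h import *
o=monitor.get_obs();print(o['time_s'],o['tool_pos'],o['tool_rot'],o['force'])
c=imaging.read_camera('wrist');np.savez('w1.npz',**c);cv2.imwrite('pics/w1.png',c['frame'])
for l,z in (('clip',.004),('clip_tab',.044),('clip_mouth',.004)):
    for r in pinpoint('wrist',l)[:2]: print(l,np.round(r['at'],1),round(r['confidence'],2),np.round(fz(c,r['at'],z),4))
ortho(c,.010,.46,.58,.09,.21,4500,'pics/w1o.png')
E
```

```text
3.35 [0.50172343 0.14716998 0.14989878] [ 1.79983605e+02 -2.64145073e-02  1.79897874e+02] [0.45346911 0.49318951 0.12930108]
clip [275.5 221.1] 0.66 [0.5296 0.1434 0.004 ]
clip [485.8 252.6] 0.34 [0.5729 0.3973 0.004 ]
clip_tab [283.9 207.2] 0.71 [0.5038 0.151  0.044 ]
clip_mouth [273.9 227. ] 0.82 [0.5358 0.1417 0.004 ]
```

View pics/w1.png

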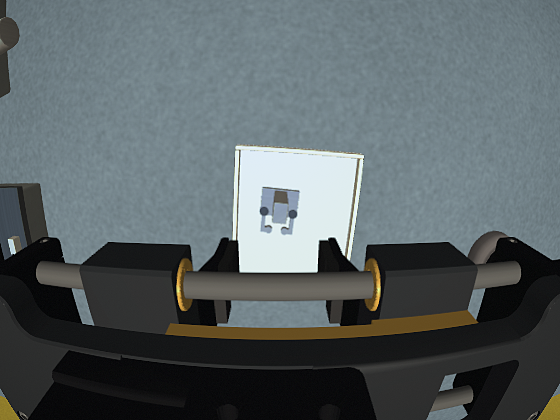

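View pics/w1o.png

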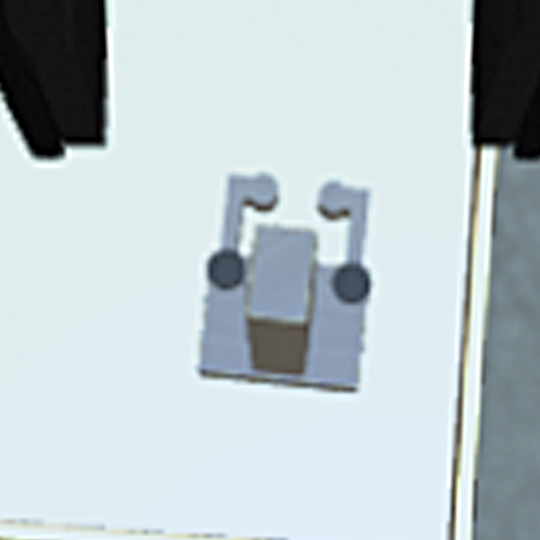

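The wrist view (clip around (279,210) px) gives the clip's yaw as about −6°, its tab at about (0.505, 0.147), and its origin at (0.530, 0.1445). Next I descend to the grasp.

```bash
python3 -c "
from h import *
print(move([.5052,.1472,.025],174))"
```

```text
[-0.004  -0.0027  0.1254  0.1085]
```

```bash
python3 -c "
from h import *
o=monitor.get_obs();print(o['time_s'],o['tool_pos'],o['tool_rot'],o['joint_velocities'].round(1))"
```

```text
3.55 [0.50116737 0.14991988 0.1504272 ] [ 1.79947154e+02  2.45093110e-02 -1.79784979e+02] [-0.1 -0.   0.3  0.1  0.2 -0.   0.3]
```

Request:
{"name": "servo_tool", "arguments": {"targets": [[45,-0.004,-0.0027,0.03,0.06],[45,-0.004,-0.0027,0.06,0.108],[45,-0.004,-0.0027,0.09,0.108],[45,-0.004,-0.0027,0.11,0.108],[45,-0.004,-0.0027,0.12,0.108]]}}

```text
time_s: 4.18
tool_pos: [0.5047, 0.1463, 0.0291]
tool_rot: [-180.0, -0.1, 174.0]
force: [-0.1, 0.6, 0.3]
grip_width: 0.0391
```

```bash
python3 - <<'E'
from h import *
c=imaging.read_camera('wrist');cv2.imwrite('pics/w2.png',c['frame'][150:330,140:420].repeat(2,0).repeat(2,1))
print(move([.5052,.1472,.025],174),monitor.get_obs()['force'])
E
```

```text
[-0.0006  0.0013  0.0035 -0.0008] [-0.69260772 -1.0421464  -0.6556782 ]
```

View pics/w2.png

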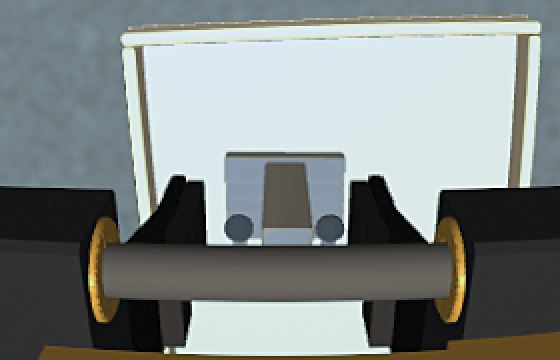

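The tab (crop 287,200) sits centred between the fingers, with the back block square to the view. Closing now.

Request:
{"name": "servo_tool", "arguments": {"targets": [[45,0,0.001,0.0035,0],[25,0,0.001,0.0035,0],[10,0,0.001,0.0035,0],[5,0,0.001,0.0035,0],[5,0,0.001,0.0035,0]], "grip_force": 40}}

```text
time_s: 4.85
tool_pos: [0.5061, 0.1461, 0.0269]
tool_rot: [180.0, 0.0, 173.8]
force: [-0.2, 0.5, 0.9]
grip_width: 0.0119
```

Gripped at 11.9 mm. I'll lift, then carry it high over the stage to get a close look at the spindle.

Request:
{"name": "servo_tool", "arguments": {"targets": [[5,0,0,-0.02,0],[5,0,0,-0.06,0],[5,0,0,-0.11,0],[5,0,0,-0.16,0],[5,0,0,-0.175,0]]}}

```text
time_s: 5.48
tool_pos: [0.5075, 0.1463, 0.2051]
tool_rot: [179.8, 0.3, 173.8]
force: [-0.2, 0.3, -1.6]
grip_width: 0.0115
```

```bash
python3 - <<'E'
from h import *
c=imaging.read_camera('side');cv2.imwrite('pics/s3.png',cv2.resize(c['frame'][120:330,200:400],None,fx=3,fy=3,interpolation=2))
o=monitor.get_obs();print(move([.60,-.19,.20],179),o['force'],o['grip_width'],o['time_s'])
E
```

```text
[-0.1283 -0.3245  0.0052 -0.0905] [ 1.04699215 -0.40236    -0.84232494] 0.011609068327993936 5.525
```

View pics/s3.png

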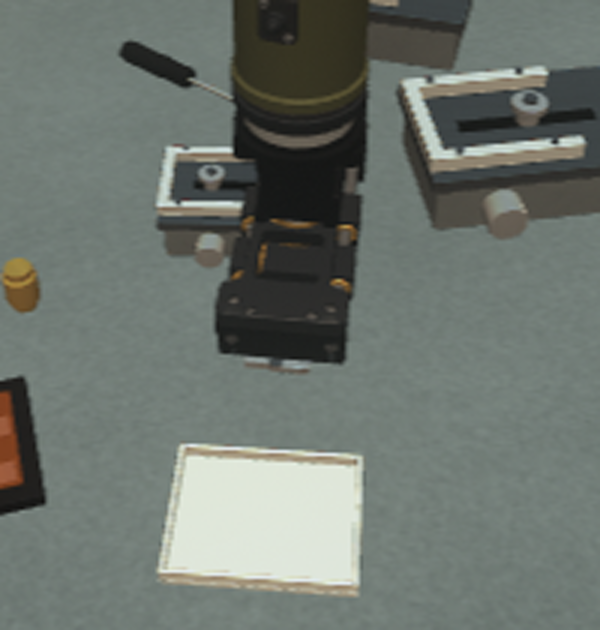

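The tray is empty and the clip hangs under the gripper at crop (277,365). Carrying it over to the stage.

Request:
{"name": "servo_tool", "arguments": {"targets": [[5,-0.02,-0.045,0,-0.03],[5,-0.04,-0.1,0,-0.06],[5,-0.06,-0.155,0,-0.09],[5,-0.08,-0.21,0,-0.09],[5,-0.1,-0.26,0,-0.09]]}}

```text
time_s: 6.15
tool_pos: [0.5763, -0.1254, 0.1995]
tool_rot: [-180.0, -0.2, 178.9]
force: [1.2, -0.1, -0.6]
grip_width: 0.0119
```

Request:
{"name": "servo_tool", "arguments": {"targets": [[5,-0.015,-0.04,0,0],[5,-0.022,-0.06,0,0],[5,-0.022,-0.06,0,0],[5,-0.022,-0.06,0,0]]}}

```text
time_s: 6.65
tool_pos: [0.5976, -0.1821, 0.2001]
tool_rot: [179.9, -0.1, 179.0]
force: [0.1, -0.1, -0.8]
grip_width: 0.0114
```

```bash
python3 - <<'E'
from h import *
o=monitor.get_obs();print(o['time_s'],o['tool_pos'],o['tool_rot'],o['force'],o['joint_velocities'].round(1))
c=imaging.read_camera('wrist');np.savez('w4.npz',**c);cv2.imwrite('pics/w4.png',c['frame'])
for l,z in (('stage',.0),('slot_mid',.05)):
    for r in pinpoint('wrist',l)[:2]: print(l,np.round(r['at'],1),round(r['confidence'],2),np.round(fz(c,r['at'],z),4))
ortho(c,.050,.46,.66,-.28,-.10,3200,'pics/w4o.png')
E
```

```text
6.65 [ 0.59757206 -0.18213425  0.20007821] [ 1.79923193e+02 -1.31965252e-01  1.79044186e+02] [ 0.09803691 -0.0746703  -0.79977542] [-0.8 -0.7 -0.4 -0.3  0.1  0.   0.1]
stage [274.4 145.6] 0.87 [ 0.5548 -0.1865  0.    ]
stage [13.9 62.5] 0.83 [ 0.4085 -0.5523  0.    ]
slot_mid [269.8 157.8] 0.8 [ 0.5623 -0.1906  0.05  ]
```

View pics/w4.png

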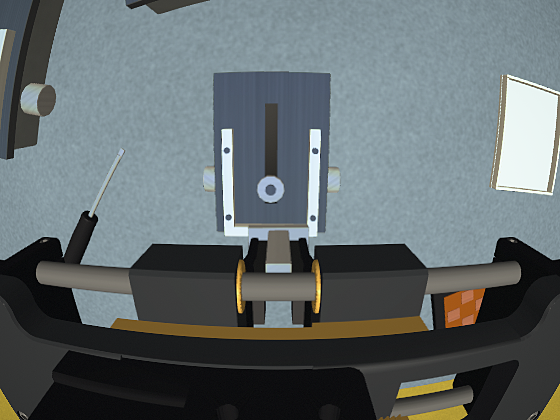

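View pics/w4o.png

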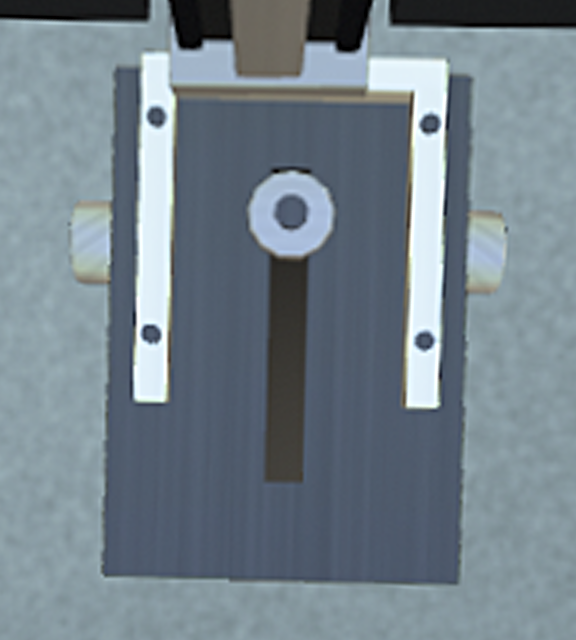

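```bash
python3 - <<'E'
from h import *
c=dict(np.load('w4.npz'))
cv2.imwrite('pics/w4c.png',cv2.resize(c['frame'][170:290,210:340],None,fx=5.5,fy=5,interpolation=2))
print('head',fz(c,(270.3,189),.067), 'cap', fz(c,(270.3,189),.070))
T=c['world_from_camera'];print(T.round(4))
def pr(col,row,z=.05):
    P=[.66-row/3200,-.10-col/3200,.05];return fproj(c,P)
for n,q in (('back corner L',(170,88)),('R',(366,90)),('ringL',(248,214)),('ringR',(334,214)),('capc',(291,212))):
    p=pr(*q);print(n,p.round(1),'z.183',fz(c,p,.183).round(4),'z.180',fz(c,p,.180).round(4),'z.067',fz(c,p,.067).round(4),'.07',fz(c,p,.07).round(4))
E
```

```text
head [ 0.58943288 -0.190292    0.067     ] cap [ 0.58876752 -0.19021103  0.07      ]
[[ 0.0164  0.9633  0.268   0.5239]
 [ 0.9999 -0.0161 -0.0033 -0.1823]
 [ 0.0011  0.268  -0.9634  0.3625]
 [ 0.      0.      0.      1.    ]]
back corner L [308.1 226.1] z.183 [ 0.5863 -0.1656  0.183 ] z.180 [ 0.5873 -0.1653  0.18  ] z.067 [ 0.6266 -0.1547  0.067 ] .07 [ 0.6255 -0.155   0.07  ]
R [248.  226.5] z.183 [ 0.5859 -0.2007  0.183 ] z.180 [ 0.587 -0.201  0.18 ] z.067 [ 0.626  -0.2126  0.067 ] .07 [ 0.625  -0.2123  0.07  ]
ringL [283.8 188.7] z.183 [ 0.5637 -0.1796  0.183 ] z.180 [ 0.5643 -0.1795  0.18  ] z.067 [ 0.5894 -0.1778  0.067 ] .07 [ 0.5887 -0.1778  0.07  ]
ringR [256.5 189.2] z.183 [ 0.5637 -0.195   0.183 ] z.180 [ 0.5643 -0.1952  0.18  ] z.067 [ 0.5894 -0.2032  0.067 ] .07 [ 0.5887 -0.203   0.07  ]
capc [270.1 189.5] z.183 [ 0.564  -0.1873  0.183 ] z.180 [ 0.5647 -0.1874  0.18  ] z.067 [ 0.5899 -0.1905  0.067 ] .07 [ 0.5893 -0.1904  0.07  ]
```

View pics/w4c.png

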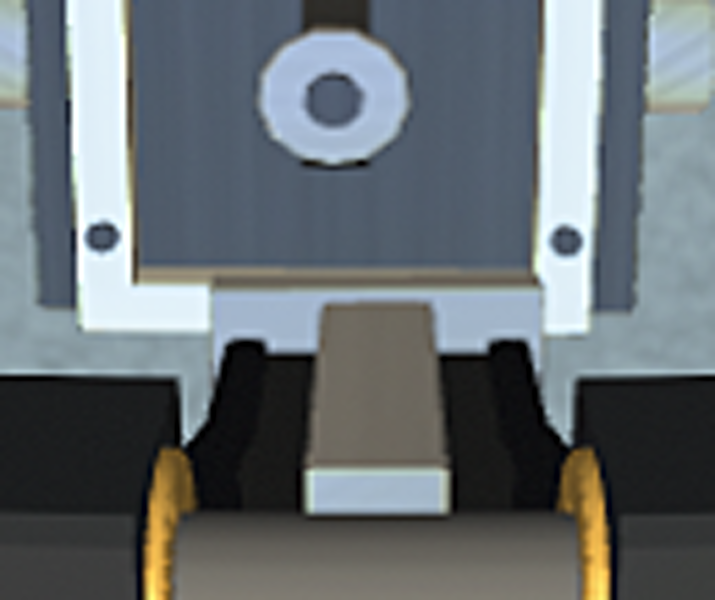

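Measured from the wrist view: stage yaw ≈ −1.4°, spindle head at raw px (270,189), which is about (0.5895, −0.190), and clip square in the grip. Next I go to the open front and lower.

```bash
python3 -c "
from h import *
o=monitor.get_obs();print(o['tool_pos'],o['tool_rot'],move([.477,-.1866,.085],178.6))"
```

```text
[ 0.59813327 -0.18193312  0.20118865] [ 1.79942889e+02 -2.32153529e-02  1.79105982e+02] [ 0.121  -0.0066  0.1162  0.0088]
```

Request:
{"name": "servo_tool", "arguments": {"targets": [[5,0.03,-0.001,0,0],[5,0.075,-0.004,0,0.009],[5,0.115,-0.006,0.02,0.009],[5,0.121,-0.0066,0.06,0.009],[5,0.121,-0.0066,0.1,0.009]]}}

```text
time_s: 7.42
tool_pos: [0.477, -0.1871, 0.1014]
tool_rot: [179.9, 0.2, 178.5]
force: [-0.1, 0.7, -0.7]
grip_width: 0.0116
```

Request:
{"name": "servo_tool", "arguments": {"targets": [[5,0,0,0.01,0],[5,0,0,0.016,0],[5,0,0,0.016,0]]}}

```text
time_s: 7.8
tool_pos: [0.478, -0.1882, 0.0865]
tool_rot: [-180.0, 0.1, 178.5]
force: [0.0, 0.3, -0.5]
grip_width: 0.0114
```

```bash
cat > look.py <<'E'
from h import *
import sys
n=sys.argv[1]
o=monitor.get_obs();print(o['time_s'],o['tool_pos'].round(4),o['tool_rot'].round(2),o['force'].round(2),o['grip_width'])
c=imaging.read_camera('wrist');np.savez(n+'.npz',**c)
cv2.imwrite(f'pics/{n}.png',cv2.resize(c['frame'][60:330,140:420],None,fx=2.6,fy=2.2,interpolation=2))
o=monitor.get_obs();print(o['tool_pos'].round(4))
E
python3 look.py w5; python3 -c "
from h import *
print(move([.477,-.1866,.076],178.6))"
```

```text
7.8 [ 0.478  -0.1882  0.0865] [-1.7998e+02  9.0000e-02  1.7849e+02] [ 0.02  0.25 -0.52] 0.011391076334878852
[ 0.4781 -0.1883  0.0867]
[ 0.0012  0.0017  0.0107 -0.002 ]
```

View pics/w5.png

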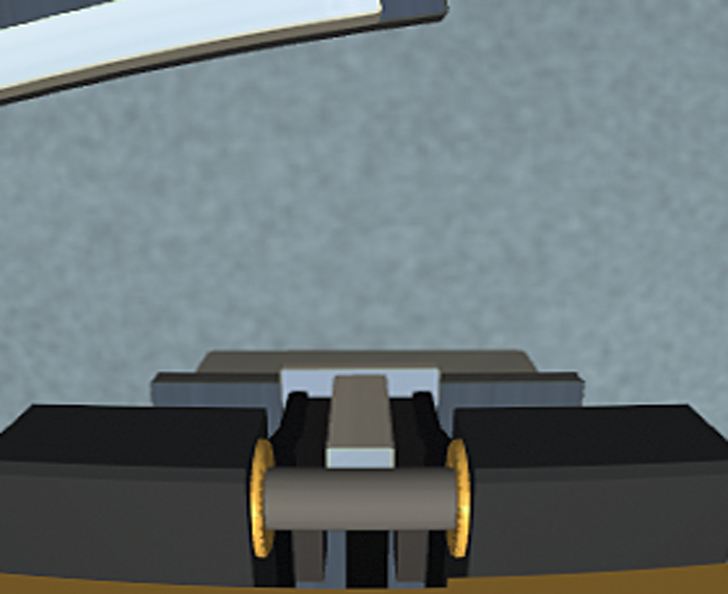

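Plate corners in the crop are at (151,380) and (584,378), and the clip's back corners at (281,370) and (440,370). That leaves the clip 1.9 mm too far in −y, in agreement with the TCP reading. I'll correct that and lower to feel for the plate.

Request:
{"name": "servo_tool", "arguments": {"targets": [[5,0.001,0.0018,0.004,-0.002],[5,0.001,0.0018,0.009,-0.002],[5,0.001,0.0018,0.011,-0.002],[5,0.001,0.0018,0.012,-0.002],[5,0.001,0.0018,0.012,-0.002]]}}

```text
time_s: 8.48
tool_pos: [0.4761, -0.1864, 0.0734]
tool_rot: [180.0, -0.0, 178.6]
force: [-0.4, 0.8, -0.1]
grip_width: 0.0119
```

Request:
{"name": "servo_tool", "arguments": {"targets": [[5,0,0,0.0005,0],[5,0,0,0.001,0],[5,0,0,0.001,0]]}}

```text
time_s: 8.85
tool_pos: [0.4763, -0.1864, 0.0729]
tool_rot: [180.0, 0.0, 178.6]
force: [-1.5, 0.4, 2.1]
grip_width: 0.0118
```

Request:
{"name": "servo_tool", "arguments": {"targets": [[5,0,0,0.0005,0],[5,0,0,0.001,0],[5,0,0,0.001,0]]}}

```text
time_s: 9.22
tool_pos: [0.4767, -0.1866, 0.0729]
tool_rot: [180.0, 0.1, 178.6]
force: [-3.0, 1.8, 9.1]
grip_width: 0.0115
```

Contact with the plate at TCP z = 0.0729; vertical stiffness is about 7–8 N/mm. I'll lift about 1.7 mm of command, leaving roughly a 0.4 mm gap, and slide in.

Request:
{"name": "servo_tool", "arguments": {"targets": [[5,0,0,-0.0017,0],[5,-0.01,0,-0.0017,0],[5,-0.025,0,-0.0017,0],[5,-0.035,0,-0.0017,0],[5,-0.04,0,-0.0017,0]]}}

```text
time_s: 9.85
tool_pos: [0.517, -0.1873, 0.0729]
tool_rot: [-180.0, -0.0, 178.6]
force: [-0.4, 0.2, 1.3]
grip_width: 0.0114
```

Request:
{"name": "servo_tool", "arguments": {"targets": [[5,-0.006,0,0,0],[5,-0.012,0,0,0],[5,-0.018,0,0,0],[5,-0.022,0,0,0],[5,-0.022,0,0,0]]}}

```text
time_s: 10.48
tool_pos: [0.5383, -0.1878, 0.0732]
tool_rot: [-180.0, 0.0, 178.6]
force: [-0.2, 0.7, -0.6]
grip_width: 0.0118
```

```bash
python3 look.py w6;python3 -c "
from h import *
c=imaging.read_camera('top');cv2.imwrite('pics/t6.png',cv2.resize(c['frame'][150:250,250:380],None,fx=5,fy=5,interpolation=2))
c=imaging.read_camera('side');cv2.imwrite('pics/s6.png',cv2.resize(c['frame'][120:230,230:340],None,fx=5,fy=5,interpolation=2))
print(monitor.get_obs()['force'])"
```

```text
10.475 [ 0.5383 -0.1878  0.0732] [-180.      0.    178.59] [-0.15  0.7  -0.61] 0.011810039444773587
[ 0.5381 -0.1879  0.0732]
[-0.16988013  0.13249555 -0.95241106]
```

View pics/w6.png

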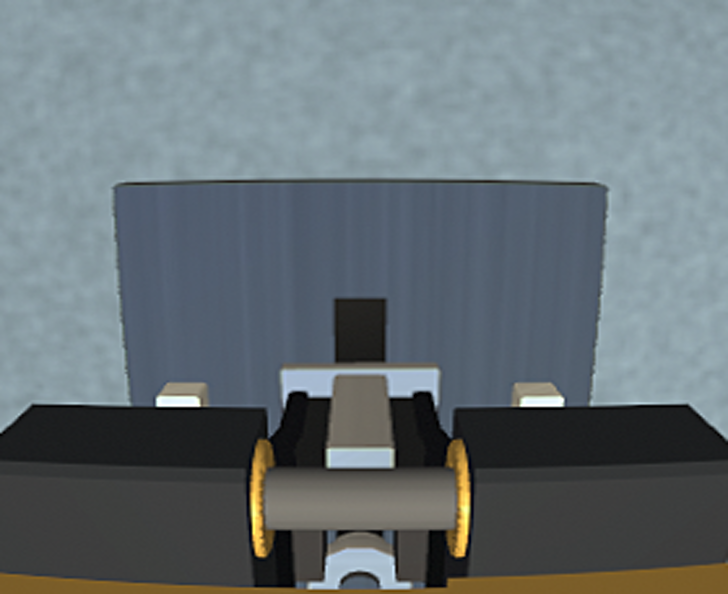

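View pics/s6.png

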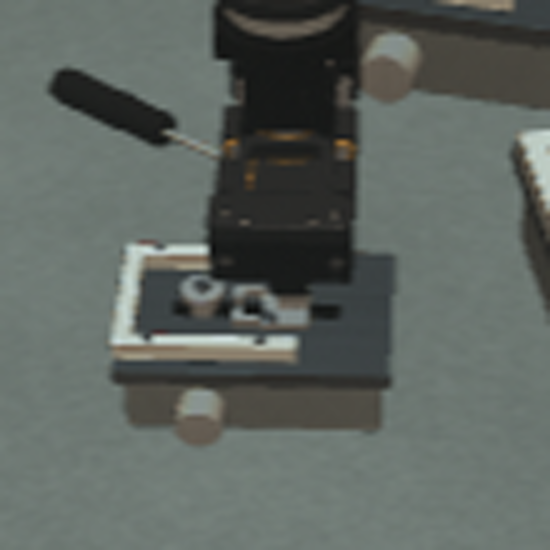

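The slot (cols 334–386) and clip block (280–440) are both centred on crop column 360, so the line is right. The side view shows the lobes just short of the spindle at crop (203,293). Feeling forward now.

Request:
{"name": "servo_tool", "arguments": {"targets": [[5,-0.002,0,0,0],[5,-0.004,0,0,0],[5,-0.006,0,0,0],[5,-0.008,0,0,0],[5,-0.008,0,0,0]]}}

```text
time_s: 11.25
tool_pos: [0.5463, -0.188, 0.0732]
tool_rot: [-180.0, 0.0, 178.6]
force: [-0.1, -0.3, -0.9]
grip_width: 0.0122
```

Request:
{"name": "servo_tool", "arguments": {"targets": [[5,-0.001,0,0,0],[5,-0.002,0,0,0],[5,-0.002,0,0,0]]}}

```text
time_s: 11.62
tool_pos: [0.5482, -0.1881, 0.0732]
tool_rot: [180.0, 0.0, 178.6]
force: [0.3, -0.7, -1.2]
grip_width: 0.0119
```

Request:
{"name": "servo_tool", "arguments": {"targets": [[5,-0.001,0,0,0],[5,-0.002,0,0,0],[5,-0.002,0,0,0]]}}

```text
time_s: 12.0
tool_pos: [0.5501, -0.1882, 0.0732]
tool_rot: [-180.0, -0.0, 178.6]
force: [-0.4, -1.1, 0.8]
grip_width: 0.0119
```

Request:
{"name": "servo_tool", "arguments": {"targets": [[5,-0.0005,0,0,0],[5,-0.001,0,0,0],[5,-0.001,0,0,0]]}}

```text
time_s: 12.38
tool_pos: [0.5506, -0.1883, 0.073]
tool_rot: [180.0, -0.1, 178.6]
force: [-2.0, 0.4, -0.4]
grip_width: 0.0114
```

Request:
{"name": "servo_tool", "arguments": {"targets": [[5,-0.0005,0,0,0],[5,-0.001,0,0,0],[5,-0.001,0,0,0]]}}

```text
time_s: 12.75
tool_pos: [0.5515, -0.1883, 0.0731]
tool_rot: [180.0, -0.1, 178.6]
force: [-3.9, -0.7, 1.4]
grip_width: 0.0118
```

Request:
{"name": "servo_tool", "arguments": {"targets": [[5,-0.0005,0,0,0],[5,-0.001,0,0,0],[5,-0.001,0,0,0]]}}

```text
time_s: 13.12
tool_pos: [0.5522, -0.1883, 0.0731]
tool_rot: [180.0, -0.1, 178.6]
force: [-5.2, -0.6, 1.5]
grip_width: 0.0115
```

Touch felt at TCP x ≈ 0.5503, as predicted, so home should be near 0.565. Pushing on gently.

Request:
{"name": "servo_tool", "arguments": {"targets": [[5,-0.0005,0,0,0],[5,-0.001,0,0,0],[5,-0.001,0,0,0]]}}

```text
time_s: 13.5
tool_pos: [0.5529, -0.1884, 0.0731]
tool_rot: [180.0, -0.1, 178.6]
force: [-6.8, 0.4, 2.5]
grip_width: 0.0117
```

Request:
{"name": "servo_tool", "arguments": {"targets": [[5,-0.0005,0,0,0],[5,-0.001,0,0,0],[5,-0.001,0,0,0]]}}

```text
time_s: 13.88
tool_pos: [0.5536, -0.1884, 0.0731]
tool_rot: [180.0, -0.2, 178.6]
force: [-8.2, -0.2, 3.8]
grip_width: 0.0115
```

Request:
{"name": "servo_tool", "arguments": {"targets": [[5,0,0,-0.0004,0],[5,-0.0005,0,-0.0004,0],[5,-0.0005,0,-0.0004,0]]}}

```text
time_s: 14.25
tool_pos: [0.5543, -0.1883, 0.0732]
tool_rot: [180.0, -0.2, 178.6]
force: [-5.1, -0.2, 0.2]
grip_width: 0.0115
```

Request:
{"name": "servo_tool", "arguments": {"targets": [[5,-0.0004,0,0,0],[5,-0.0008,0,0,0],[5,-0.0008,0,0,0]]}}

```text
time_s: 14.62
tool_pos: [0.5557, -0.1883, 0.0732]
tool_rot: [180.0, -0.1, 178.6]
force: [-4.4, -1.0, -0.8]
grip_width: 0.012
```

Raising it 0.4 mm shed the drag on the plate, and the push fell to 4–5 N. Carrying on.

Request:
{"name": "servo_tool", "arguments": {"targets": [[5,-0.0005,0,0,0],[5,-0.001,0,0,0],[5,-0.001,0,0,0]]}}

```text
time_s: 15.0
tool_pos: [0.5589, -0.1883, 0.0741]
tool_rot: [-180.0, 0.2, 178.6]
force: [-0.2, -0.5, -1.7]
grip_width: 0.0116
```

Request:
{"name": "servo_tool", "arguments": {"targets": [[5,-0.0005,0,0,0],[5,-0.001,0,0,0],[5,-0.001,0,0,0]]}}

```text
time_s: 15.38
tool_pos: [0.5591, -0.1884, 0.0739]
tool_rot: [-180.0, 0.1, 178.6]
force: [0.1, -0.8, 0.8]
grip_width: 0.0123
```

Request:
{"name": "servo_tool", "arguments": {"targets": [[5,-0.0005,0,0,0],[5,-0.001,0,0,0],[5,-0.001,0,0,0]]}}

```text
time_s: 15.75
tool_pos: [0.5595, -0.1884, 0.0736]
tool_rot: [180.0, 0.0, 178.6]
force: [0.4, -0.4, -0.6]
grip_width: 0.0121
```

The lobes have passed the neck: the force dropped to about 0 and the tool jumped forward. Continuing to the seat.

Request:
{"name": "servo_tool", "arguments": {"targets": [[5,-0.0005,0,0,0],[5,-0.001,0,0,0],[5,-0.0015,0,0,0],[5,-0.0015,0,0,0]]}}

```text
time_s: 16.25
tool_pos: [0.5614, -0.1884, 0.0737]
tool_rot: [-180.0, 0.1, 178.6]
force: [1.4, 0.6, -0.4]
grip_width: 0.0117
```

Request:
{"name": "servo_tool", "arguments": {"targets": [[5,-0.0005,0,0,0],[5,-0.001,0,0,0],[5,-0.0015,0,0,0],[5,-0.0015,0,0,0]]}}

```text
time_s: 16.75
tool_pos: [0.5628, -0.1885, 0.0737]
tool_rot: [-180.0, 0.0, 178.6]
force: [1.4, -0.5, -0.9]
grip_width: 0.0119
```

The tool is now being drawn on (Fx > 0), as described. Next come smaller steps to the seat.

Request:
{"name": "servo_tool", "arguments": {"targets": [[5,-0.0005,0,0,0],[5,-0.001,0,0,0],[5,-0.001,0,0,0]]}}

```text
time_s: 17.12
tool_pos: [0.5636, -0.1885, 0.0737]
tool_rot: [180.0, 0.0, 178.6]
force: [1.0, 0.2, -0.1]
grip_width: 0.0117
```

Request:
{"name": "servo_tool", "arguments": {"targets": [[5,-0.0005,0,0,0],[5,-0.001,0,0,0],[5,-0.001,0,0,0]]}}

```text
time_s: 17.5
tool_pos: [0.5645, -0.1885, 0.0736]
tool_rot: [180.0, 0.0, 178.6]
force: [1.2, -0.7, -0.6]
grip_width: 0.0115
```

Request:
{"name": "servo_tool", "arguments": {"targets": [[5,-0.0005,0,0,0],[5,-0.001,0,0,0],[5,-0.001,0,0,0]]}}

```text
time_s: 17.88
tool_pos: [0.5654, -0.1885, 0.0736]
tool_rot: [180.0, -0.0, 178.6]
force: [1.6, 0.2, -1.7]
grip_width: 0.0119
```

Request:
{"name": "servo_tool", "arguments": {"targets": [[5,-0.0005,0,0,0],[5,-0.001,0,0,0],[5,-0.001,0,0,0]]}}

```text
time_s: 18.25
tool_pos: [0.5657, -0.1886, 0.0734]
tool_rot: [180.0, -0.1, 178.6]
force: [-0.3, -0.1, -0.1]
grip_width: 0.012
```

Request:
{"name": "servo_tool", "arguments": {"targets": [[5,-0.0005,0,0,0],[5,-0.001,0,0,0],[5,-0.001,0,0,0]]}}

```text
time_s: 18.62
tool_pos: [0.5665, -0.1886, 0.0733]
tool_rot: [180.0, -0.1, 178.6]
force: [-3.5, 0.2, 0.1]
grip_width: 0.0116
```

Request:
{"name": "servo_tool", "arguments": {"targets": [[5,-0.0004,0,0,0],[5,-0.0008,0,0,0],[5,-0.0008,0,0,0]]}}

```text
time_s: 19.0
tool_pos: [0.5671, -0.1886, 0.0732]
tool_rot: [180.0, -0.1, 178.6]
force: [-4.9, 0.1, 0.8]
grip_width: 0.012
```

Request:
{"name": "servo_tool", "arguments": {"targets": [[5,-0.0003,0,0,0],[5,-0.0006,0,0,0],[5,-0.0006,0,0,0]]}}

```text
time_s: 19.38
tool_pos: [0.5673, -0.1886, 0.0732]
tool_rot: [180.0, -0.2, 178.6]
force: [-6.4, -0.2, 0.6]
grip_width: 0.0118
```

The seat is firm: push 6.4 N, with travel stopping at about 15 mm of relative insertion. I'll unload, then open.

Request:
{"name": "servo_tool", "arguments": {"targets": [[5,0.0007,0,0,0],[5,0.0014,0,0.0003,0],[5,0.002,0,0.0004,0],[5,0.002,0,0.0004,0]]}}

```text
time_s: 19.88
tool_pos: [0.5667, -0.1886, 0.0731]
tool_rot: [180.0, -0.0, 178.6]
force: [-4.4, 0.2, 0.2]
grip_width: 0.012
```

Request:
{"name": "servo_tool", "arguments": {"targets": [[5,0.0005,0,0,0],[5,0.001,0,0,0],[5,0.001,0,0,0]]}}

```text
time_s: 20.25
tool_pos: [0.5661, -0.1885, 0.0732]
tool_rot: [-180.0, 0.0, 178.6]
force: [-2.0, -0.5, -2.1]
grip_width: 0.0114
```

Request:
{"name": "servo_tool", "arguments": {"targets": [[5,0.0004,0,0,0],[10,0.0004,0,0,0],[20,0.0004,0,0,0],[30,0.0004,0,0,0],[35,0.0004,0,0,0]], "grip_force": 10}}

```text
time_s: 20.88
tool_pos: [0.566, -0.1885, 0.0736]
tool_rot: [-180.0, 0.1, 178.6]
force: [-0.3, -0.5, -0.8]
grip_width: 0.0276
```

```bash
python3 look.py w7; python3 -c "
from h import *
c=imaging.read_camera('side');cv2.imwrite('pics/s7.png',cv2.resize(c['frame'][140:230,240:330],None,fx=6.5,fy=6.5,interpolation=2))"
```

```text
20.875 [ 0.566  -0.1885  0.0736] [-1.800e+02  7.000e-02  1.786e+02] [-0.31 -0.51 -0.77] 0.027573931304492927
[ 0.5659 -0.1885  0.0735]
```

View pics/w7.png

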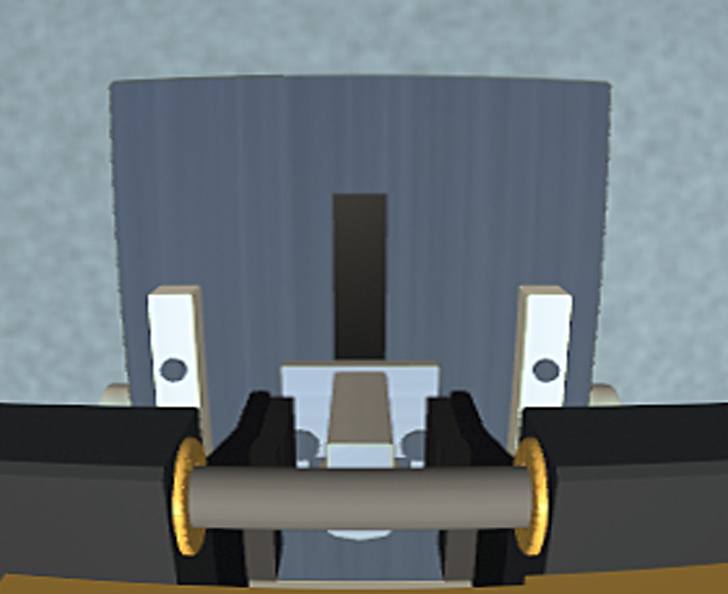

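View pics/s7.png

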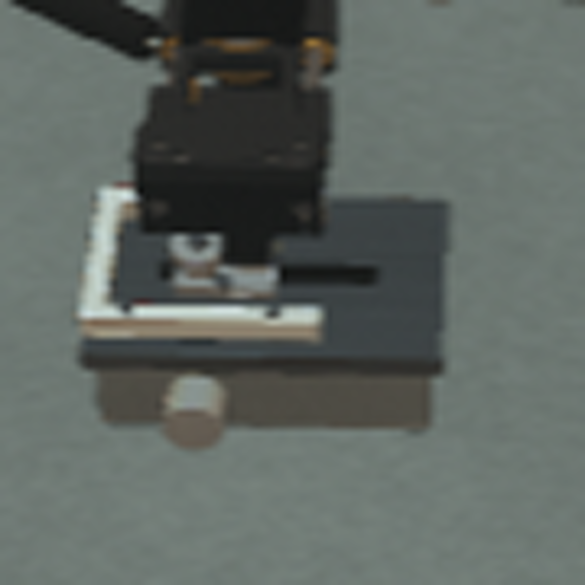

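The fingers (27 mm apart) are clear of the tab, and the spindle head sits right against the clip. Lifting straight up to check.

Request:
{"name": "servo_tool", "arguments": {"targets": [[35,0,0,-0.01,0],[35,0,0,-0.04,0],[35,0,0,-0.08,0],[35,0,0,-0.12,0],[35,0,0,-0.14,0]]}}

```text
time_s: 21.6
tool_pos: [0.5665, -0.1891, 0.2168]
tool_rot: [-180.0, 0.3, 178.6]
force: [-0.2, -0.4, -1.8]
grip_width: 0.0303
```

Request:
{"name": "servo_tool", "arguments": {"targets": [[35,-0.02,0,0,0],[35,-0.05,0,0,0],[35,-0.06,0,0,0],[35,-0.06,0,0,0]]}}

```text
time_s: 22.1
tool_pos: [0.6252, -0.1901, 0.2131]
tool_rot: [-180.0, -0.0, 178.6]
force: [-0.2, -0.3, 0.1]
grip_width: 0.0307
```

```bash
python3 - <<'E'
from h import *
o=monitor.get_obs();print(o['time_s'],o['tool_pos'],o['tool_rot'],o['force'])
c=imaging.read_camera('wrist');np.savez('w8.npz',**c)
ortho(c,.056,.48,.64,-.25,-.13,4500,'pics/w8o.png')
s=imaging.read_camera('side');cv2.imwrite('pics/s8.png',cv2.resize(s['frame'][140:230,240:330],None,fx=6.5,fy=6.5,interpolation=2))
for l in ('clip','clip_tab','clip_mouth'):
    for r in pinpoint('wrist',l)[:1]: print(l,r,fz(c,r['at'],.05 if l!='clip_tab' else .09))
E
```

```text
22.1 [ 0.62524508 -0.19008068  0.21308693] [-1.79979334e+02 -4.91792080e-02  1.78585234e+02] [-0.24459442 -0.26667516  0.05567794]
clip {'at': [278.8, 154.4], 'confidence': 0.83} [ 0.58853894 -0.18978944  0.05      ]
```

View pics/w8o.png

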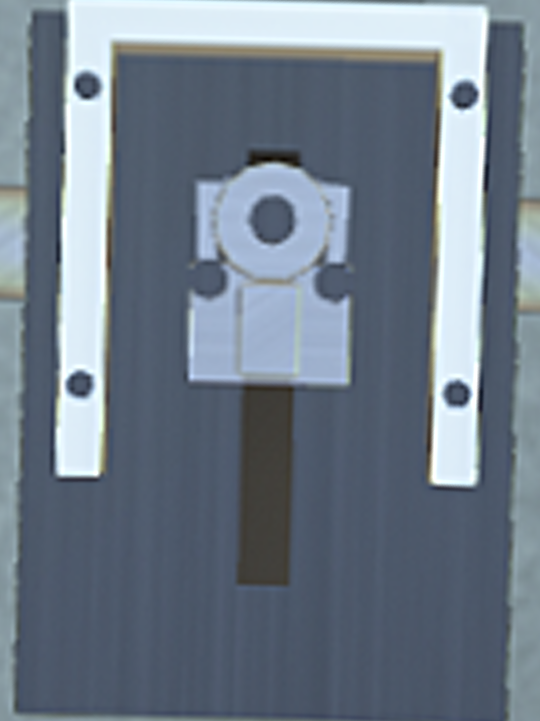

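View pics/s8.png

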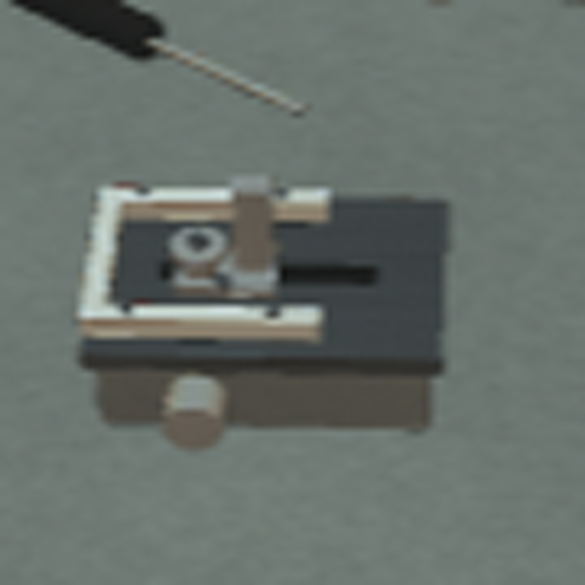

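In the rectified view the head centre, corrected for height, is at x ≈ 0.5897. The clip origin comes out at 0.5899 from its back edge and 0.5893 from the jaw tips, so it is home to within about 0.5 mm. The side view shows it flat under the head and clear of the robot. Handing in.

```bash
python3 -c "
from h import *
print(monitor.get_obs()['time_s'],ticket.sign_off())"
```

```text
the job is handed in; nothing more can be done
22.35 None
```

The clip is home on the spindle of the smallest stage and released. I handed the job in at about 22 s, with the gripper open and well clear above the stage.

- **What I did:** I took the clip from the tray by its tab and brought it to the open front. I felt the plate, then slid it in about 0.4 mm above the plate or lightly touching it. It met the spindle at TCP x ≈ 0.550.
- **Push forces:** The first push read 8.2 N at most, part of it drag on the plate. Raising the clip 0.4 mm dropped the push to 4–5 N before it snapped over. The jaws then drew it on, and I seated it at 6.4 N. All readings stayed below the 14 N limit, but I only had the force at the end of each move.
- **Last checks:** The wrist camera puts the clip's origin at x ≈ 0.589–0.590 and the spindle's axis at ≈ 0.590, so it is home within about 0.5 mm. The side camera shows the clip flat under the head.
- **Not confirmed:** In that last picture the network found the clip (0.83 confidence) but not the tab or mouth points. I had no reading of the jaw or spindle joints. I touched none of the bystanders, but did not re-measure them.

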